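# Latch a jar into the pop-up tray

## Robot

A 7-joint arm with a two-finger parallel gripper is mounted at the origin on a cart in front of the work surface, level with it; the furniture and walls round the work are solid. World frame = base frame: x ahead of the robot, y to its left, z up, the work surface at z = 0. Lengths are in m, angles in rad, forces in N, time in s.
With the tool pointing down it reaches from about 0.35 to 0.9 m from the base axis. Payload 8.1 kg.
Tool frame: the origin (TCP) lies at the very end of the fingers, on their centre line; the grasp point (between the pads) lies 19 mm behind it; z points along the fingers, y is the line along which they close (so a half turn about z gives the same grasp; the last joint's range is limited). The gripper opens to 92 mm and grips with 3 to 60 N. Pads are 19 mm wide; open, the fingers measure 130 mm over their backs; the gripper's body (75 mm by 190 mm) begins 47 mm behind the grasp point.
Start: joints at [-1.309, 0.434, 0.025, 1.573, -0.012, 1.134, -0.075], TCP at [0.223, 0.584, 0.227] pointing down, gripper open.
Joint ranges: [-2.62, 2.62], [-0.44, 2.09], [-1.27, 1.32], [0.08, 2.57], [-1.32, 4.46], [0.12, 2], [-2.74, 2.74]. Speed limits (rad/s): [2.22, 2.22, 3.01, 3.01, 3.14, 3.14, 3.14].

## Interface

Orientations are given as a unit quaternion [w, x, y, z].
In Python, from cell import state, capture, close_job gives the robot as it stands.
- The arm moves only by the tool servo_tool, never from a script. Its argument "series" is one flat list of numbers, 6 for each row, row after row: the shift along the world's x, y, z in cm, then the turn, a rotation vector about the world's x, y, z in rad. A call has 1 to 5 rows; each row shifts and turns the commanded pose from where the row before left it; what a row does not reach is not made up. A row lasts 1/12 s, in which the tool goes at most 41.7 mm and 7.16 degrees, less where a joint would pass 70% of its speed; a pose out of reach is approached as far as the arm can. A call with a gripper value outside its range is refused whole. "fingers" is the opening, from -1 (shut) to 1 (fully open), set as the call begins (left out, the last holds). The fingers move at their own pace and stop on an object; "newtons" is the grip in N (left out, the last holds). Time passes only in rows, so rows that do not move let the fingers close. It gives the time, the measured TCP pose, the force, the opening and the grip force at its end, in the units of the state.
- state(): the state, without advancing time (a new reading comes with each control period).
- capture(name): name is "scene" or "side" or "wrist"; returns a dict with "img" (420x560x3 uint8, blue, green, red), "vfov" (degrees; the focal length in pixels is half the picture's height over the tangent of half this angle, whatever the lens; pixels are square), "cx", "cy" (the principal point, pixels), "R" (3x3) and "t" (3): a world point X has camera coordinates R X + t. Camera axes: x right, y down, z forward; pixel columns grow to the right and rows downward; lengths in m; the calibration is good to about 2 mm. A picture is of the moment at which its call begins. There is no depth.
- close_job(): hands the job in; it is judged then, once.
The state is a dict: "t": time; "q": joint angles; "qvel": joint speeds; "effort": joint torques, N m; "tool_pos": TCP position; "tcp_rot": TCP orientation; "contact_force": force on the tool from outside, world axes, zero at the start; "wrist_torque": the same for the moment, N m; "opening": finger opening in m; "grip_force": force on a finger pad.
Only numpy, scipy, OpenCV 4.12 (cv2) and the standard library are available. Lean on these libraries where they do the work, as an engineer would, in place of code of your own. Each camera call takes 0.05 s, during which the arm holds its last target. There are 200 camera calls.

## Task

Put the lowest of the three white screw-top jars upright into the square well of the raised pop-up tray, and press the tray down all the way so that its push-push latch catches. Let go, and leave the tray latched down by itself with the jar standing in it.

Things in the scene. Friction and masses are not known exactly. Their poses are not given: they have to be found in the camera images.
- low_jar: the wanted jar: round white screw-top jar, 45 mm in diameter, 36 mm tall, about 45 g, the lowest of three alike white jars (the others are 46 and 50 mm tall). Solid, may be pressed on. Origin at the centre of its underside, z up; it starts upright on the table.
- tray_well (a point): centre of the floor of the tray's square well, where the jar belongs. The well is 68 x 68 mm inside and 8 mm deep, open above; its floor is 58 mm above the table while the tray is up. The tray (grey plastic, 144 x 90 mm) sits in a fixed plywood housing 160 x 106 x 36 mm. Axes: x along the tray's length, from the pad to the well; z up.
- tray_pad (a point): centre of the tray's flat press pad (ribbed, about 68 x 90 mm, on the other side of the well), on its top surface, level with the well's rim, 66 mm above the table while the tray is up; it lies 66 mm from the well's centre along the tray's -x. The tray moves straight up and down only; press the pad or the jar's cap, at some 30 mm/s, with a force stop of 12 to 15 N.
- tray (a joint): how far the tray is pressed down, in m: 0 raised (start), 0.022 at the bottom stop, about 0.015 latched (let go, it rises these 7 mm). The spring pushes up with about 4 N at the top, 8 N at the bottom. It catches only if pressed to within 1.5 mm of the bottom stop; after less it springs up again. A second full press releases it. At the bottom the pad is still 8 mm above the housing.
Mind the look-alikes: they are no part of the job. What is shaped like the low_jar but purple or yellow is not meant.

How it is judged:
At the end, for the whole second after the job is handed in: The tray is held down by its latch (pressed between 12 and 18.5 mm, nobody touching it), and the low jar stands upright (within 10 degrees) and at rest on the floor of the tray's well, within 18 mm of its centre (value of joint tray between 0.012 and 0.0185 m and horizontal distance between low_jar and tray_well below 0.018 m and z of low_jar in the frame of tray_well between -0.004 and 0.004 m and angle between low_jar's own z axis and vertical below 0.17 rad and linear speed of low_jar below 0.02 m/s).
It also fails if it takes over 48 s, if anything falls off the work surface, if the arm or the gripper's body presses on something with over 40 N, if the wrist force passes 120 N, or if a joint passes its speed limit or range.

## Working session

There is one attempt and no reset: what is moved stays moved. The work goes in short steps, Python scripts to look and compute and a tool call to move; the robot and the scene stay as the last step left them, time stands still between calls to the robot, and variables do not carry over. Pictures are saved under pics/ and viewed, at most 10 in all, crops included, and the job is handed in when it is done.

Besides the shell and the picture viewer there is one more tool, called after ">>>" in YAML: its name, and indented under it one key for each argument. servo_tool: Moves the arm, as the interface text tells. Its arguments: {"type":"object","properties":{"series":{"type":"array","items":{"type":"number"}},"fingers":{"type":"number"},"newtons":{"type":"number"}},"required":["series"]}

```bash
mkdir -p pics; cat > h.py <<'E'
import numpy as np, cv2
from cell import state, capture, close_job
def ray(c,u,v):
    f=c["img"].shape[0]/2/np.tan(np.radians(c["vfov"])/2)
    R=np.array(c["R"]);t=np.array(c["t"])
    d=R.T@np.array([(u-c["cx"])/f,(v-c["cy"])/f,1]);return -R.T@t,d
def onz(c,u,v,z):
    o,d=ray(c,u,v);return o+d*(z-o[2])/d[2]
def proj(c,X):
    f=c["img"].shape[0]/2/np.tan(np.radians(c["vfov"])/2)
    p=np.array(c["R"])@np.array(X)+np.array(c["t"]);return c["cx"]+f*p[0]/p[2],c["cy"]+f*p[1]/p[2]
E
python3 - <<'E'
from h import *
s=state();print(s)
import pickle
C={n:capture(n) for n in("scene","side")}
pickle.dump(C,open("c.pkl","wb"))
for n,c in C.items(): cv2.imwrite(f"pics/{n}0.png",c["img"]);print(n,c["vfov"],c["cx"],c["cy"],ray(c,c["cx"],c["cy"]))
E
```

```text
{'t': 0.0, 'q': array([-1.30859227,  0.43524643,  0.02495346,  1.57413125, -0.01158961,
        1.13398393, -0.07508962]), 'qvel': array([ 0.00127824,  0.00115933, -0.00041987,  0.00026413, -0.00089574,
       -0.00011201, -0.00011957]), 'effort': array([ 5.98166334e-04, -6.67842293e+01,  9.85074006e-01, -3.14461255e+01,
       -6.05414459e-02,  4.29993134e-02,  1.91194786e-04]), 'tool_pos': array([0.2228382 , 0.58335968, 0.22591697]), 'tcp_rot': array([-7.35904413e-05,  1.81410745e-01,  9.83407079e-01, -8.08758230e-04]), 'contact_force': array([ 0.45365094,  0.2331757 , -0.15441238]), 'wrist_torque': array([ 0.02472332,  0.03328008, -0.05535603]), 'grip_force': 0.0, 'opening': 0.09234911173952502}
scene 43.74682126513228 278.7259373384823 207.53579850230113 (array([-0.13479735, -0.7629972 ,  0.64758881]), array([ 0.58184482,  0.6266019 , -0.51848497]))
side 51.68301695245404 281.18235739677743 204.7628139281199 (array([ 0.46893649, -0.84740251,  0.50456645]), array([ 0.01477513,  0.88523384, -0.46491155]))
```

View pics/scene0.png

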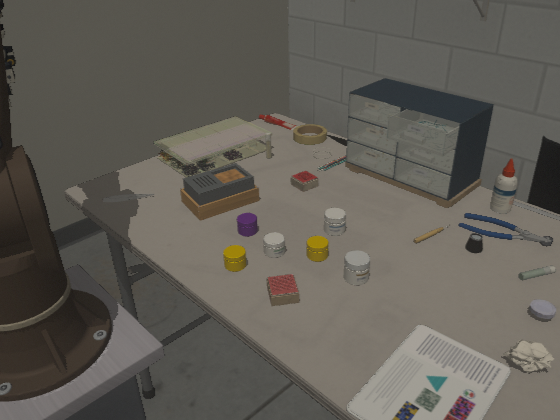

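View pics/side0.png

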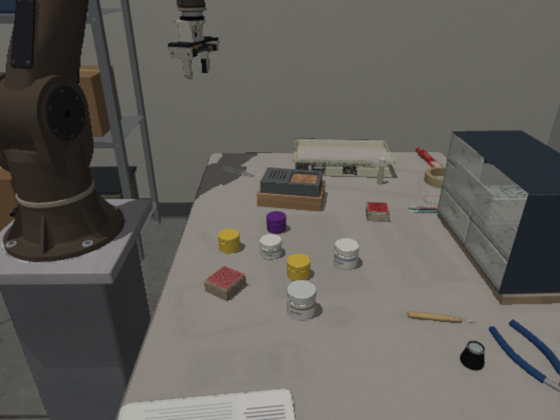

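The scene view shows white jars at (274,245), (335,222) and (357,268), with the tray at (220,186). In the side view they are at (270,247), (346,254) and (301,300), with the tray at (292,187). I'll zoom in.

```bash
python3 - <<'E'
from h import *
import pickle
C=pickle.load(open("c.pkl","rb"))
a=C["scene"]["img"][155:300,175:385];b=C["side"]["img"][160:330,215:370]
A=cv2.resize(a,None,fx=3.8,fy=3.8,interpolation=cv2.INTER_CUBIC);B=cv2.resize(b,None,fx=3.5,fy=3.5,interpolation=cv2.INTER_CUBIC)
cv2.imwrite("pics/a.png",A);cv2.imwrite("pics/b.png",B)
# jar axis: triangulate rough cap tops/bases
P={"A":((274,239),(274,253),(270,241),(270,255)),"B":((335,215),(335,232),(346,246),(346,266)),"C":((357,260),(357,280),(301,291),(301,315))}
for k,(s1,s2,d1,d2) in P.items():
  for u,v in((s1,d1),(s2,d2)):
    o,d=ray(C["scene"],*u);p,e=ray(C["side"],*v)
    st=np.linalg.lstsq(np.c_[d,-e],p-o,rcond=None)[0];print(k,((o+d*st[0])+(p+e*st[1]))/2)
E
```

```text
A [ 0.4590834  -0.10677628  0.03446976]
A [ 0.45855532 -0.10575207 -0.00071887]
B [ 0.60628528 -0.14325674  0.04356793]
B [ 0.6099053  -0.14225894 -0.00370262]
C [ 0.51117746 -0.28083784  0.04598959]
C [ 0.51224868 -0.28353545 -0.00230063]
```

View pics/a.png

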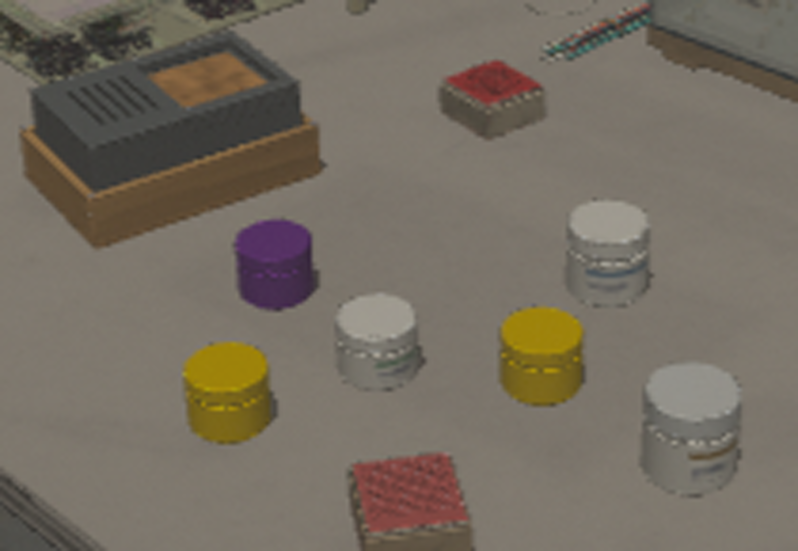

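View pics/b.png

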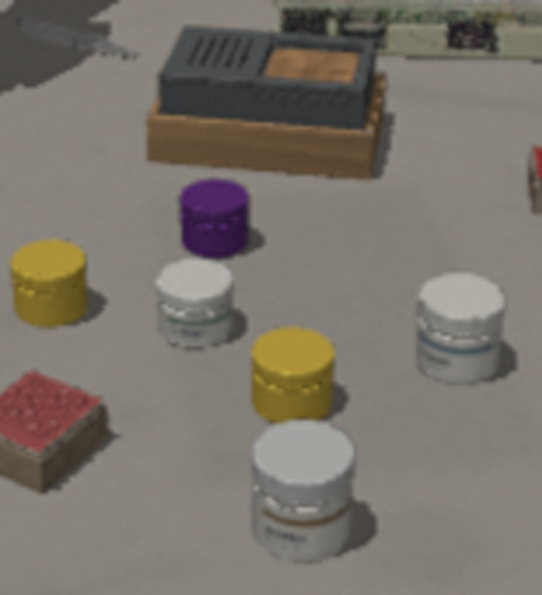

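Jar A, the one with the green label, is the lowest (top at about 0.035). The tray's well is the orange-floored square at the robot's far-x end; the ribbed pad is on the left.

```bash
python3 - <<'E'
from h import *
import pickle
C=pickle.load(open("c.pkl","rb"))
S=lambda x,y:(175+x/3.8,155+y/3.8); D=lambda x,y:(215+x/3.5,160+y/3.5)
for n,a,b,z in [("A",(376,318),(195,282),.036),("purple",(274,240),(215,198),.036),("yel1",(227,370),(49,262),.036),("yel2",(541,332),(293,352),.036),
 ("frontL",(97,150),(160,97),.066),("frontR",(299,84),(373,124),.066),("backL",(33,92),(185,30),.066),("backR",(222,32),(375,38),.066),
 ]:
  print(n,onz(C["scene"],*S(*a),z).round(4),onz(C["side"],*D(*b),z).round(4))
for n,a in [("h_fl",(98,246)),("h_fr",(322,166)),("h_l",(24,175))]: print(n,onz(C["scene"],*S(*a),0.0).round(4))
for n,a in [("h_fl",(148,160)),("h_fr",(378,175))]: print(n,onz(C["side"],*D(*a),0.0).round(4))
E
```

```text
A [ 0.4594 -0.106   0.036 ] [ 0.4603 -0.1096  0.036 ]
purple [ 0.4724 -0.0065  0.036 ] [ 0.4724 -0.0112  0.036 ]
yel1 [ 0.3724 -0.085   0.036 ] [ 0.3745 -0.0864  0.036 ]
yel2 [ 0.512  -0.1786  0.036 ] [ 0.5129 -0.1798  0.036 ]
frontL [0.4345 0.1077 0.066 ] [0.4362 0.0746 0.066 ]
frontR [0.5728 0.0836 0.066 ] [0.5752 0.0318 0.066 ]
backL [0.4504 0.1962 0.066 ] [0.4517 0.1895 0.066 ]
backR [0.5861 0.1753 0.066 ] [0.5906 0.1725 0.066 ]
h_fl [0.4288 0.1101 0.    ]
h_fr [0.5884 0.0836 0.    ]
h_l [0.4465 0.2142 0.    ]
h_fl [0.4253 0.1091 0.    ]
h_fr [0.5868 0.0842 0.    ]
```

>>> servo_tool:
  series: [2,-3.1,0.5,0,0,-0.044,2,-3.1,0.5,0,0,-0.044,2,-3.1,0.5,0,0,-0.044,2,-3.1,0.5,0,0,-0.044,2,-3.1,0.5,0,0,-0.044]
  fingers: 1

```text
t: 0.52
tool_pos: [0.3235, 0.4271, 0.2516]
tcp_rot: [-0.0, 0.289, 0.957, -0.0]
contact_force: [0.4, 0.3, 1.3]
opening: 0.0917
grip_force: 0.0
```

>>> servo_tool:
  series: [2,-3.1,0.5,0,0,-0.044,2,-3.1,0.5,0,0,-0.044,2,-3.1,0.5,0,0,-0.044,2,-3.1,0.5,0,0,-0.044,2,-3.1,0.5,0,0,-0.044]

```text
t: 0.93
tool_pos: [0.4235, 0.2721, 0.2769]
tcp_rot: [-0.0, 0.393, 0.92, -0.0]
contact_force: [0.7, 0.9, -0.3]
opening: 0.0916
grip_force: 0.0
```

>>> servo_tool:
  series: [2,-3.1,0.5,0,0,-0.044,2,-3.1,0.5,0,0,-0.044,2,-3.1,0.5,0,0,-0.044,2,-3.1,0.5,0,0,-0.044,0,0,0,0,0,0]

```text
t: 1.35
tool_pos: [0.5067, 0.1421, 0.2978]
tcp_rot: [0.002, 0.476, 0.879, -0.0]
contact_force: [-0.6, -0.5, 0.4]
opening: 0.0923
grip_force: 0.0
```

```bash
python3 - <<'E'
from h import *
import pickle
c=capture("wrist");pickle.dump(c,open("w1.pkl","wb"));cv2.imwrite("pics/w1.png",c["img"])
s=state();print(s["t"],s["tool_pos"],s["tcp_rot"],ray(c,c["cx"],c["cy"]))
for P in [(.46,-.107,.036),(.51,.142,.066),(.547,.137,.058)]:print(proj(c,P))
E
```

```text
1.4 [0.5048617  0.14563791 0.29713029] [ 9.36546022e-04  4.74438846e-01  8.80287936e-01 -2.30806356e-04] (array([0.46927826, 0.19975452, 0.45572332]), array([ 0.14237145, -0.21619832, -0.96591338]))
(np.float64(166.4091914752152), np.float64(291.5941580360123))
(np.float64(278.8124601906512), np.float64(181.978417341654))
(np.float64(299.2780485210662), np.float64(198.40502272573733))
```

View pics/w1.png

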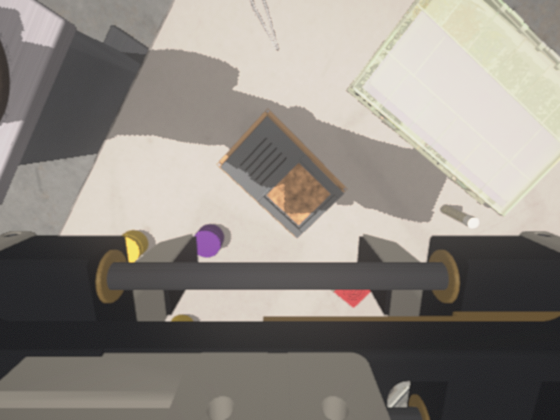

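The wrist view shows the orange well floor centred near (298,194), and tray corners at (267,113), (344,188), (297,236) and (220,163).

```bash
python3 - <<'E'
from h import *
import pickle
c=pickle.load(open("w1.pkl","rb"));im=c["img"]
hsv=cv2.cvtColor(im,cv2.COLOR_BGR2HSV)
m=((hsv[...,0]<25)&(hsv[...,1]>75)&(hsv[...,2]>50)).astype(np.uint8)
m[:155]=0;m[240:]=0;m[:,:255]=0;m[:,345:]=0
m=cv2.morphologyEx(m,cv2.MORPH_CLOSE,np.ones((3,3)))
n,l,st,ce=cv2.connectedComponentsWithStats(m)
for i in range(1,n):
  if st[i,4]>300:
    p=np.argwhere(l==i)[:,::-1].astype(np.float32);r=cv2.minAreaRect(p);b=cv2.boxPoints(r)
    W=np.array([onz(c,*q,.058) for q in b]);print(st[i],r,W.round(4),W.mean(0),[np.linalg.norm(W[k]-W[k-1]) for k in range(4)])
T=np.array([onz(c,*q,.066) for q in [(267,113),(344,188),(297,236),(220,163)]]);print(T.round(4),T.mean(0))
E
```

```text
[ 268  164   62   61 1980] ((298.0000305175781, 194.00001525878906), (43.84061813354492, 45.25482940673828), 45.0) [[0.5062 0.117  0.058 ]
 [0.5185 0.1772 0.058 ]
 [0.5779 0.1653 0.058 ]
 [0.567  0.1031 0.058 ]] [0.54237623 0.14066006 0.058     ] [np.float64(0.062368199879755976), np.float64(0.06141118797237539), np.float64(0.06057905816983009), np.float64(0.06318750977766242)]
[[0.4497 0.2073 0.066 ]
 [0.5876 0.1827 0.066 ]
 [0.5731 0.0919 0.066 ]
 [0.4318 0.1211 0.066 ]] [0.51053025 0.15073651 0.066     ]
```

>>> servo_tool:
  series: [-0.65,-3.55,0,0,0,0,-0.65,-3.55,0,0,0,0,-0.65,-3.55,0,0,0,0,-0.65,-3.55,0,0,0,0,-0.65,-3.55,0,0,0,0]

```text
t: 1.82
tool_pos: [0.4695, -0.028, 0.2964]
tcp_rot: [-0.0, 0.47, 0.883, 0.0]
contact_force: [1.0, -0.3, -0.2]
opening: 0.0917
grip_force: 0.0
```

>>> servo_tool:
  series: [-0.65,-3.55,0,0,0,0,-0.6,-3.6,0,0,0,0,0,0,0,0,0,0,0,0,0,0,0,0]

```text
t: 2.15
tool_pos: [0.4573, -0.1001, 0.2966]
tcp_rot: [-0.0, 0.472, 0.881, 0.0]
contact_force: [-0.1, 1.3, 0.6]
opening: 0.0919
grip_force: 0.0
```

```bash
python3 - <<'E'
from h import *
import pickle
c=capture("wrist");pickle.dump(c,open("w2.pkl","wb"));cv2.imwrite("pics/w2.png",c["img"])
s=state();print(s["t"],s["tool_pos"],s["tcp_rot"])
print(proj(c,(.46,-.107,.036)))
E
```

```text
2.2 [ 0.45776619 -0.0984678   0.29650988] [-3.25560605e-04  4.71097717e-01  8.82080943e-01  2.14528903e-04]
(np.float64(275.8755880494521), np.float64(182.84373966291489))
```

View pics/w2.png

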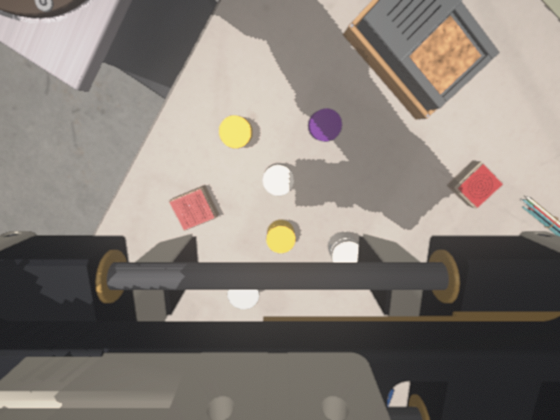

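The wanted jar's cap is centred near (277,180). The finger line (image horizontal) is free of neighbours.

```bash
python3 - <<'E'
from h import *
import pickle
c=pickle.load(open("w2.pkl","rb"));im=c["img"]
m=cv2.inRange(im,(185,185,185),(255,255,255))
cs,_=cv2.findContours(m[160:202,255:300],cv2.RETR_EXTERNAL,cv2.CHAIN_APPROX_NONE)
k=max(cs,key=cv2.contourArea);(x,y),r=cv2.minEnclosingCircle(k);print(x+255,y+160,r,onz(c,x+255,y+160,.036))
print(onz(c,277.5,180,.036),onz(c,448,56,.058))
print(c["img"][180,277],c["img"][190,262])
E
```

```text
274.5 180.5 28.2932071685791 [ 0.45649442 -0.10526375  0.036     ]
[ 0.4596599  -0.10229466  0.036     ] [0.54619706 0.14323267 0.058     ]
[239 242 244] [196 208 218]
```

>>> servo_tool:
  series: [0.15,-0.4,-3.5,0,0,0,0,0,-3.7,0,0,0,0,0,-3.7,0,0,0,0,0,-3.7,0,0,0,0,0,-3.5,0,0,0]

```text
t: 2.62
tool_pos: [0.4595, -0.1007, 0.1137]
tcp_rot: [-0.0, 0.469, 0.883, 0.0]
contact_force: [0.8, 1.1, -0.0]
opening: 0.0917
grip_force: 0.0
```

>>> servo_tool:
  series: [0,0,-3.2,0,0,0,0,0,-2.5,0,0,0,0,0,-2,0,0,0,0,0,-1.6,0,0,0,0,0,-1,0,0,0]

```text
t: 3.03
tool_pos: [0.4589, -0.1007, 0.0106]
tcp_rot: [-0.002, 0.47, 0.883, -0.0]
contact_force: [-0.1, 0.2, 0.2]
opening: 0.0919
grip_force: 0.0
```

>>> servo_tool:
  series: [0,0,0,0,0,0,0,0,0,0,0,0,0,0,0,0,0,0,0,0,0,0,0,0,0,0,0,0,0,0]
  fingers: -1
  newtons: 12

```text
t: 3.45
tool_pos: [0.4602, -0.103, 0.0136]
tcp_rot: [0.001, 0.471, 0.882, 0.0]
contact_force: [-0.2, -0.5, -0.2]
opening: 0.0632
grip_force: 0.0
```

>>> servo_tool:
  series: [0,0,0,0,0,0,0,0,0,0,0,0,0,0,0,0,0,0,0,0,0,0,0,0,0,0,0,0,0,0]

```text
t: 3.87
tool_pos: [0.4597, -0.1031, 0.013]
tcp_rot: [0.0, 0.471, 0.882, 0.0]
contact_force: [-0.9, 1.5, 5.4]
opening: 0.0436
grip_force: 12.0
```

>>> servo_tool:
  series: [0,0,1,0,0,0,0,0,2,0,0,0,0,0,3,0,0,0,0,0,3,0,0,0,0,0,2.5,0,0,0]

```text
t: 4.28
tool_pos: [0.4592, -0.1035, 0.1298]
tcp_rot: [0.0, 0.471, 0.882, -0.0]
contact_force: [1.1, 0.5, -0.9]
opening: 0.0434
grip_force: 12.0
```

>>> servo_tool:
  series: [0.6,1.6,0.5,0,0,0,1,3,0,0,0,0,1.1,3.3,0,0,0,0,1.1,3.3,0,0,0,0,1.1,3.3,0,0,0,0]

```text
t: 4.7
tool_pos: [0.5086, 0.0432, 0.1335]
tcp_rot: [0.0, 0.471, 0.882, 0.0]
contact_force: [1.1, -1.2, -0.2]
opening: 0.0433
grip_force: 12.0
```

>>> servo_tool:
  series: [1.1,3.3,0,0,0,0,1.1,3,0,0,0,0,0.8,2.5,0,0,0,0,0.5,1.2,0,0,0,0,0,0,0,0,0,0]

```text
t: 5.12
tool_pos: [0.5439, 0.1453, 0.1328]
tcp_rot: [-0.0, 0.469, 0.883, 0.0]
contact_force: [0.3, -0.6, -0.6]
opening: 0.0436
grip_force: 12.0
```

```bash
python3 - <<'E'
from h import *
s=state();print(s["t"],s["tool_pos"],s["contact_force"],s["opening"],s["grip_force"])
a=capture("scene");b=capture("side")
import pickle;pickle.dump((a,b),open("c3.pkl","wb"))
A=cv2.resize(a["img"][90:230,150:300],None,fx=2.6,fy=2.6);B=cv2.resize(b["img"][90:230,230:380],None,fx=2.6,fy=2.6)
cv2.imwrite("pics/h3.png",np.hstack([A,B]))
E
```

```text
5.1167 [0.54394318 0.14533393 0.1328366 ] [ 0.25410044 -0.56863182 -0.57186289] 0.043645747160041555 12.000237107276917
```

View pics/h3.png

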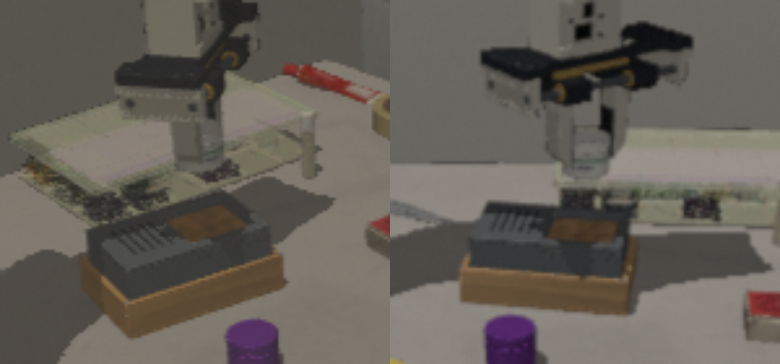

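The jar hangs upright over the well in both views, so I'm lowering it.

>>> servo_tool:
  series: [0,0,-2,0,0,0,0,0,-2,0,0,0,0,0,-1.2,0,0,0,0,0,-0.4,0,0,0,0,0,0,0,0,0]

```text
t: 5.63
tool_pos: [0.5427, 0.1403, 0.0761]
tcp_rot: [-0.001, 0.472, 0.882, -0.001]
contact_force: [0.4, 0.3, -0.9]
opening: 0.0435
grip_force: 12.0
```

>>> servo_tool:
  series: [0,0,-0.3,0,0,0,0,0,-0.2,0,0,0,0,0,-0.1,0,0,0,0,0,0,0,0,0,0,0,0,0,0,0]

```text
t: 6.05
tool_pos: [0.5437, 0.1419, 0.0711]
tcp_rot: [0.0, 0.471, 0.882, 0.0]
contact_force: [0.0, -1.0, 0.1]
opening: 0.0431
grip_force: 12.0
```

Release it just above the floor, rise, and look.

>>> servo_tool:
  series: [0,0,-0.1,0,0,0,0,0,0,0,0,0,0,0,0,0,0,0]

```text
t: 6.3
tool_pos: [0.5437, 0.142, 0.07]
tcp_rot: [0.0, 0.471, 0.882, 0.0]
contact_force: [-0.4, -0.8, 3.0]
opening: 0.0434
grip_force: 12.0
```

>>> servo_tool:
  series: [0,0,0,0,0,0,0,0,0,0,0,0,0,0,0,0,0,0,0,0,0,0,0,0,0,0,0,0,0,0]
  fingers: 0.8

```text
t: 6.72
tool_pos: [0.5434, 0.1419, 0.0696]
tcp_rot: [-0.0, 0.471, 0.882, -0.0]
contact_force: [0.4, 0.3, 0.1]
opening: 0.0724
grip_force: 0.0
```

>>> servo_tool:
  series: [0,0,1,0,0,0,0,0,2.5,0,0,0,0,0,3.5,0,0,0,0,0,3.5,0,0,0,0,0,3,0,0,0]

```text
t: 7.13
tool_pos: [0.5437, 0.1415, 0.2076]
tcp_rot: [0.0, 0.471, 0.882, 0.0]
contact_force: [1.3, 0.2, -0.0]
opening: 0.0824
grip_force: 0.0
```

>>> servo_tool:
  series: [-1.4,0.2,3,0,0,0,-1.8,0.4,3,0,0,0,-2,0.4,1,0,0,0,-1.4,0.2,0,0,0,0,0,0,0,0,0,0]
  fingers: -1

```text
t: 7.55
tool_pos: [0.4756, 0.1545, 0.2763]
tcp_rot: [-0.0, 0.47, 0.882, 0.001]
contact_force: [-0.1, 0.9, -0.3]
opening: 0.0535
grip_force: 0.0
```

```bash
python3 - <<'E'
from h import *
s=state();print(s["t"],s["tool_pos"],s["contact_force"],s["opening"],s["grip_force"])
a=capture("wrist");b=capture("side")
import pickle;pickle.dump((a,b),open("c4.pkl","wb"))
B=cv2.resize(b["img"][90:230,230:380],None,fx=3,fy=3)
cv2.imwrite("pics/h4.png",np.hstack([cv2.resize(a["img"][:300,130:430],(420,420)),B[:420,:370]]))
E
```

```text
7.55 [0.47557148 0.15449986 0.27634611] [-0.06946021  0.93890267 -0.34436363] 0.05353026881636457 0.0
```

View pics/h4.png

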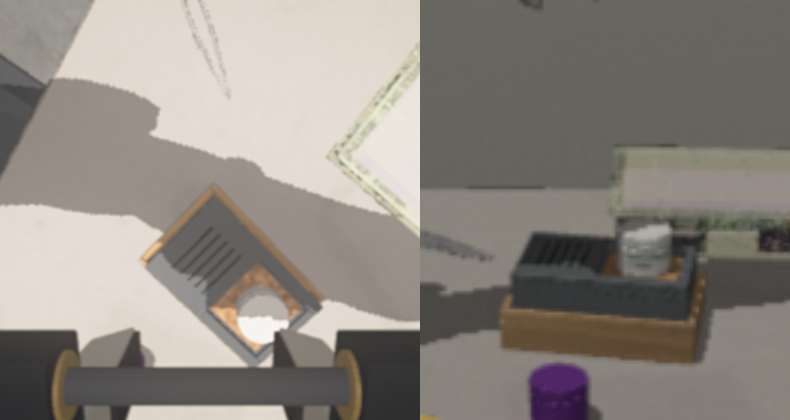

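The jar stands upright in the well, with its cap at crop (264,316). I'll check its offset from the well centre.

```bash
python3 - <<'E'
from h import *
import pickle
a,b=pickle.load(open("c4.pkl","rb"))
S=lambda x,y:(130+x/1.4,y/1.4)
print("cap",onz(a,*S(264,316),.094))
for p in [(258,262),(208,308),(320,307),(260,357)]: print(onz(a,*S(*p),.066 if p[0]>300 else .058).round(4))
D=lambda x,y:(230+x/3,90+y/3)
print("side cap",onz(b,*D(644,233)if 0 else D(644-420,233),.094))
T=np.array([onz(a,*S(*q),.066) for q in [(212,192),(320,307),(254,366),(147,265)]]);print(T.round(4),T.mean(0))
E
```

```text
cap [0.54282885 0.14502225 0.094     ]
[0.5186 0.1774 0.058 ]
[0.5051 0.115  0.058 ]
[0.5895 0.1757 0.066 ]
[0.5754 0.1017 0.058 ]
side cap [0.542299   0.12761535 0.094     ]
[[0.448  0.206  0.066 ]
 [0.5895 0.1757 0.066 ]
 [0.5732 0.0931 0.066 ]
 [0.4352 0.12   0.066 ]] [0.51147935 0.14870196 0.066     ]
```

Jar is within about 5 mm of the well centre. Now I'll press the pad.

>>> servo_tool:
  series: [0.1,0,-3.5,0,0,0,0,0,-4,0,0,0,0,0,-4,0,0,0,0,0,-3.5,0,0,0,0,0,-2.5,0,0,0]
  newtons: 20

```text
t: 8.07
tool_pos: [0.4779, 0.1526, 0.0965]
tcp_rot: [-0.001, 0.471, 0.882, -0.002]
contact_force: [0.0, -0.2, -0.0]
opening: 0.0127
grip_force: 0.0
```

>>> servo_tool:
  series: [0,0,-1.5,0,0,0,0,0,-0.8,0,0,0,0,0,-0.2,0,0,0,0,0,0,0,0,0,0,0,0,0,0,0]

```text
t: 8.48
tool_pos: [0.4795, 0.1539, 0.0755]
tcp_rot: [0.0, 0.471, 0.882, 0.0]
contact_force: [-0.0, 0.2, 0.8]
opening: 0.0004
grip_force: 0.0
```

>>> servo_tool:
  series: [0,0,-0.25,0,0,0,0,0,-0.25,0,0,0,0,0,-0.25,0,0,0,0,0,-0.25,0,0,0,0,0,-0.25,0,0,0]

```text
t: 8.9
tool_pos: [0.4788, 0.1541, 0.0624]
tcp_rot: [0.0, 0.471, 0.882, 0.0]
contact_force: [-0.5, 0.1, 4.6]
opening: 0.0003
grip_force: 2.0
```

Contact at about 0.066, with 4.6 N. Continuing down.

>>> servo_tool:
  series: [0,0,-0.25,0,0,0,0,0,-0.25,0,0,0,0,0,-0.25,0,0,0,0,0,-0.25,0,0,0,0,0,-0.25,0,0,0]

```text
t: 9.32
tool_pos: [0.4788, 0.1541, 0.0497]
tcp_rot: [0.0, 0.471, 0.882, 0.0]
contact_force: [-0.8, 1.1, 6.0]
opening: 0.0005
grip_force: 3.1
```

>>> servo_tool:
  series: [0,0,-0.25,0,0,0,0,0,-0.15,0,0,0]

```text
t: 9.48
tool_pos: [0.4788, 0.1541, 0.0457]
tcp_rot: [0.0, 0.471, 0.882, 0.0]
contact_force: [-1.2, 1.7, 6.4]
opening: 0.0002
grip_force: 3.3
```

>>> servo_tool:
  series: [0,0,-0.1,0,0,0,0,0,0,0,0,0]

```text
t: 9.65
tool_pos: [0.4788, 0.1541, 0.0447]
tcp_rot: [0.0, 0.471, 0.882, 0.0]
contact_force: [-0.8, 1.4, 5.6]
opening: 0.0005
grip_force: 3.3
```

>>> servo_tool:
  series: [0,0,-0.1,0,0,0]

```text
t: 9.73
tool_pos: [0.4788, 0.1541, 0.0439]
tcp_rot: [0.0, 0.471, 0.882, 0.0]
contact_force: [-2.0, 0.8, 19.4]
opening: 0.0004
grip_force: 10.0
```

>>> servo_tool:
  series: [0,0,-0.1,0,0,0]

```text
t: 9.82
tool_pos: [0.4789, 0.1542, 0.0437]
tcp_rot: [-0.0, 0.471, 0.882, 0.001]
contact_force: [-7.9, 0.1, 37.9]
opening: 0.0006
grip_force: 19.0
```

Bottom stop reached (force rose sharply at 0.0438). Raising smoothly now.

>>> servo_tool:
  series: [0,0,0.2,0,0,0,0,0,0.25,0,0,0,0,0,0.25,0,0,0,0,0,0.3,0,0,0,0,0,0.3,0,0,0]

```text
t: 10.23
tool_pos: [0.4782, 0.1537, 0.0556]
tcp_rot: [-0.0, 0.471, 0.882, -0.0]
contact_force: [-0.2, 0.1, -0.8]
opening: 0.0002
grip_force: 0.0
```

>>> servo_tool:
  series: [0,0,1.5,0,0,0,0,0,3,0,0,0,0,0,4,0,0,0,0,0,4,0,0,0,0,0,4,0,0,0]

```text
t: 10.65
tool_pos: [0.4777, 0.1531, 0.2221]
tcp_rot: [-0.0, 0.471, 0.882, -0.001]
contact_force: [2.0, 1.0, 0.0]
opening: 0.0007
grip_force: 0.0
```

```bash
python3 - <<'E'
from h import *
s=state();print(s["t"],s["tool_pos"],s["contact_force"])
a=capture("scene");b=capture("side")
A=cv2.resize(a["img"][130:230,160:290],None,fx=3,fy=3);B=cv2.resize(b["img"][130:230,235:365],None,fx=3,fy=3)
cv2.imwrite("pics/h5.png",np.hstack([A,B]))
E
```

```text
10.65 [0.47774728 0.15313712 0.22213998] [2.02786396 0.96412353 0.02176089]
```

View pics/h5.png

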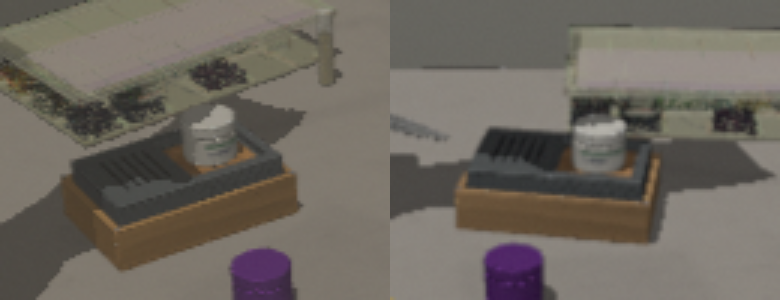

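The tray sits visibly lower and stayed latched, with the force at zero by z = 0.0556. The jar stands upright in the well, so I'm handing in.

```bash
python3 -c "
from h import *
print(close_job())"
```

```text
the job is handed in; nothing more can be done
None
```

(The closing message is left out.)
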